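# Put the dried flat brush away in the brush tin

## Robot

A 7-joint arm with a two-finger parallel gripper is mounted at the origin on the work surface. World frame = base frame: x ahead of the robot, y to its left, z up, the work surface at z = 0. Lengths are in m, angles in rad, forces in N, time in s.
With the tool pointing down it reaches from about 0.425 to 0.875 m from the base axis. Payload 4.7 kg.
Tool frame: the origin (TCP) lies at the very end of the fingers, on their centre line; the grasp point (between the pads) lies 19 mm behind it (ctrl.grasp_offset is the distance from the TCP to the grasp point, in m); z points along the fingers, y is the direction in which the jaws open and shut (so a half turn about z gives the same grasp; the last joint's range is limited). The gripper opens to 87 mm and grips with 3 to 60 N. Pads are 19 mm wide; open, the fingers measure 117 mm over their backs; the gripper's body (75 mm by 190 mm) begins 51 mm behind the grasp point.
Start: joints at [-1.219, 0.321, -0.07, 1.45, 0.023, 1.371, -0.057], TCP at [0.215, 0.613, 0.223] pointing down, gripper open.
Joint ranges: [-2.86, 2.86], [-0.3, 2.09], [-1.38, 1.24], [0.06, 2.45], [-1.56, 4.7], [0.09, 2.05], [-2.69, 2.69]. Speed limits (rad/s): [2.57, 2.57, 3.14, 3.14, 3.14, 3.14, 3.14].

## Interface

Orientations are given as a rotation vector (axis times angle).
In Python, from bench import ctrl gives the robot as it stands.
- The arm moves only by the shell command python3 -m creep 'ROWS' [FORCE]. ROWS is JSON, a list that holds one entry, the list of rows, each a list of 7 numbers: the opening, from 0 (shut) to 1 (fully open), then the shift along the tool's x, y, z in mm, then the turn, a rotation vector about the tool's x, y, z in rad. In form: [[[grip, dx, dy, dz, rx, ry, rz], ...]]. A call has 1 to 5 rows; each row is the pose to reach, as a shift and turn from the pose commanded when the call began, along the tool's axes at that moment; what a row does not reach only later rows make up. A row lasts 1/10 s, in which the tool goes at most 50 mm and 8.59 degrees, less where a joint would pass 70% of its speed; a pose out of reach is approached as far as the arm can. A call with a gripper value outside its range is refused whole. The fingers move at their own pace and stop on an object; FORCE is the grip in N (left out, the last holds). Time passes only in rows, so rows that repeat a pose let the fingers close. It gives the time, the measured TCP pose, the force and the opening at its end, in the units of the state.
- ctrl.get_state(): the state, without advancing time (a new reading comes with each control period).
- ctrl.get_image(name): name is "scene" or "top" or "wrist"; returns the picture (400x640x3 uint8, red, green, blue); there is no depth.
- ctrl.camera_params(name): a dict with "K" (3x3 intrinsics, pixels), "pose" (4x4, takes a point from camera to world coordinates). Camera axes: x right, y down, z forward; pixel columns grow to the right and rows downward; lengths in m; the calibration is good to about 2 mm. A picture is of the moment at which its call begins: read the wrist's pose just before it. camera_params takes no time and is no camera call; for the wrist camera it gives the pose at the moment of the call.
- ctrl.close_job(): hands the job in, once; it reports no verdict.
The state is a dict: "time": time; "joint_positions": joint angles; "qd": joint speeds; "joint_torque": joint torques, N m; "position": TCP position; "tool_rot": TCP orientation; "ft_force": force on the tool from outside, world axes, zero at the start; "torque": the same for the moment, N m; "grip_width": opening from 0.0 (shut) to 1.0 (fully open).
Only numpy, scipy, OpenCV 4.12 (cv2) and the standard library are available. Lean on these libraries where they do the work, as an engineer would, in place of code of your own. Each camera call takes 0.05 s, during which the arm holds its last target. There are 200 camera calls.

## Task

The broad flat paintbrush standing in the wooden drying block is dry: take it out and stand it in the tall plain steel tin, bristles up. Lower it well down into the tin before letting go rather than dropping it in; it may then lean on the rim. Leave the round brush and the palette knife standing in the block, and keep the tin standing about where it is.

Things in the scene. Friction and masses are not known exactly. Their poses are not given: they have to be found in the camera images.
- flat_brush: Brush with broad, flat, square-ended dark bristles (26 mm along its y, 8 mm along x), 165 mm long, 30 g, upright in a socket of the drying block. Heights from the foot: wooden handle, 10 mm diameter, swelling to 13 mm at 100 mm; round steel collar, 14 mm diameter, 116 to 140 mm (grip at 125 mm, any yaw); bristles above. Origin: centre of the foot; z points to the bristles.
- tin: Open, empty, plain steel tin, round, 64 mm outer and 58 mm inner diameter, 90 mm tall, floor 4 mm thick, 0.3 kg, standing loose on the table. Origin: centre of its underside; z up to the mouth. Not the squat white mug with a handle, the brown bottle, or the glass jar of brushes at the side.
- round_brush: Bystander: brush with the same handle but a thin round pointed tip, 165 mm long. Origin: centre of the foot, z up. The fixed wooden drying block, 260 x 60 x 45 mm, has three sockets in one row 90 mm apart (12 mm diameter, 35 mm deep, floor 10 mm above the table), holding the flat brush, this and the palette knife in any order.
- palette_knife: Bystander in the third socket of the drying block: the same handle, then a narrow neck and a thin steel blade 18 mm wide and 3 mm thick, 174 mm long in all. Origin: centre of the handle's foot, z up the knife.
Mind the look-alikes: they are no part of the job. Leave any blue look-alike of the tin alone.

How it is judged:
By the outcome, as a careful person would: the job done as asked, in the order asked, and still so for the second after the job is handed in, with the robot touching nothing.
It also fails if it takes over 48 s, if anything falls off the work surface, if the arm or the gripper's body presses on something with over 40 N, if the wrist force passes 120 N, or if a joint passes its speed limit or range.

## Working session

There is one attempt and no reset: what is moved stays moved. The work goes in short steps, Python scripts to look and compute and a shell command to move; the robot and the scene stay as the last step left them, time stands still between calls to the robot, and variables do not carry over. Pictures are saved under pics/ and viewed, about 8 in all and at most 12, crops included, and the job is handed in when it is done.

```bash
mkdir -p pics; ls
python3 - <<'E'
from bench import ctrl
import cv2,numpy as np
for n in("scene","top"):
    cv2.imwrite(f"pics/{n}0.png",ctrl.get_image(n)[:,:,::-1])
    p=ctrl.camera_params(n);print(n,np.round(p["K"],1).tolist(),np.round(p["pose"],3).tolist())
s=ctrl.get_state();print(s["time"],s["position"],s["tool_rot"],s["grip_width"])
E
```

```text
pics
scene [[396.5, 0.0, 314.7], [0.0, 396.5, 194.8], [0.0, 0.0, 1.0]] [[-0.68, 0.485, -0.549, 1.047], [0.733, 0.458, -0.503, 0.376], [0.008, -0.745, -0.667, 0.62], [0.0, 0.0, 0.0, 1.0]]
top [[406.4, 0.0, 325.5], [0.0, 406.4, 192.0], [0.0, 0.0, 1.0]] [[0.023, -0.987, 0.158, 0.382], [-0.999, -0.026, -0.021, -0.061], [0.025, -0.158, -0.987, 1.148], [0.0, 0.0, 0.0, 1.0]]
0.1 [0.21528757 0.61278122 0.22158182] [-5.27993424e-01 -3.09670649e+00  2.68474146e-03] 1.0000357858370894
```

View pics/scene0.png

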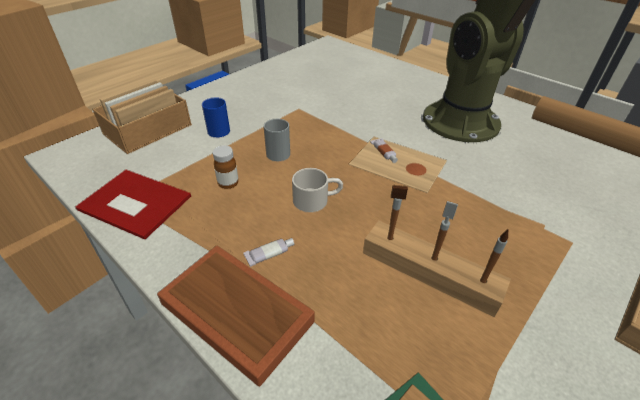

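View pics/top0.png

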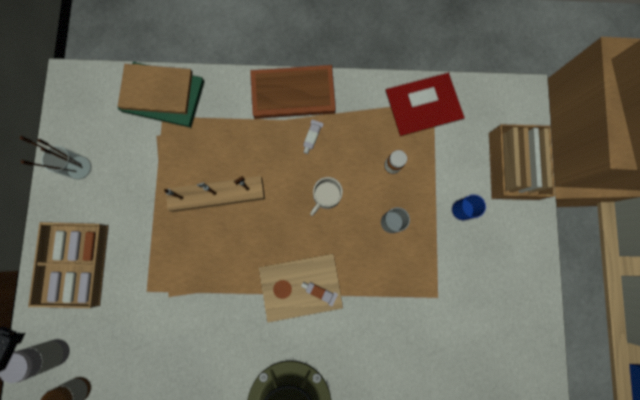

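The scene view shows the flat brush at (399,190), nearest the mug, and the steel tin at (278,140), with the blue look-alike beside it. In the top view the brush is near (240,183) and the tin near (395,220). Next I'll make a zoomed montage.

Run:
```python
import cv2,numpy as np
s=cv2.imread("pics/scene0.png");t=cv2.imread("pics/top0.png")
def c(i,u,v,w=80,h=60):
    z=cv2.resize(i[v:v+h,u:u+w],None,fx=5,fy=5,interpolation=cv2.INTER_CUBIC)
    for k in range(0,w,10):cv2.putText(z,str(u+k),(k*5,8),0,.3,(0,0,255));cv2.line(z,(k*5,10),(k*5,14),(0,0,255))
    for k in range(0,h,10):cv2.putText(z,str(v+k),(0,k*5+4),0,.3,(255,0,0))
    return z
cv2.imwrite("pics/m.png",np.vstack([np.hstack([c(s,360,180),c(s,240,110)]),np.hstack([c(t,205,160),c(t,355,190)])]))
```

```text
(no output)
```

View pics/m.png

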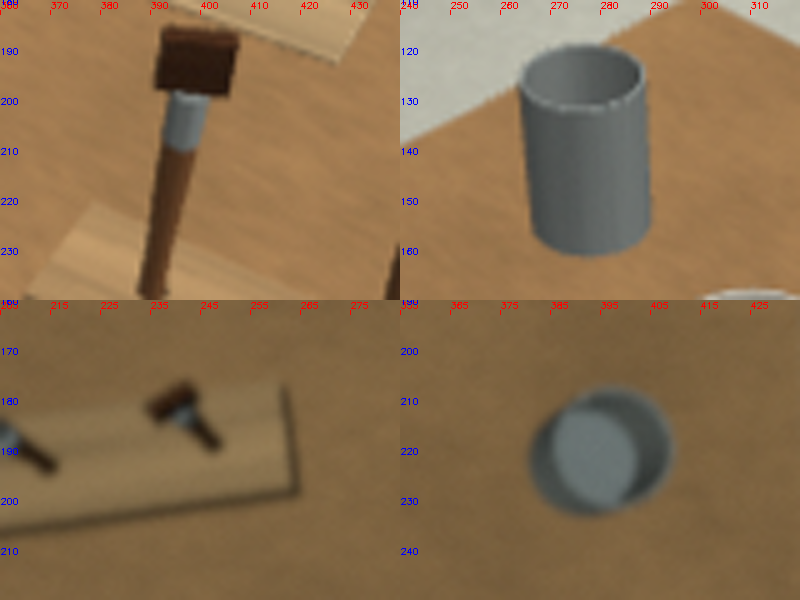

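Crop readings:
- **Scene view:** collar bottom at (396,209.5), collar top at (397.5,198), handle meets the block at (390,239), tin mouth centre at (276.5,125.5).
- **Top view:** collar at about (240.5,182.5), handle at the block (248,189), tin mouth centre at about (397,219.7).

```bash
cat > h.py <<'E'
from bench import ctrl
import numpy as np, cv2
from scipy.spatial.transform import Rotation as R
def ray(p,uv):
    P=np.array(p["pose"]);d=P[:3,:3]@np.linalg.solve(np.array(p["K"]),[*uv,1.]);return P[:3,3],d/np.linalg.norm(d)
def plane(p,uv,z):
    o,d=ray(p,uv);return o+d*(z-o[2])/d[2]
def tri(rs):
    A=np.zeros((3,3));b=np.zeros(3)
    for o,d in rs:
        M=np.eye(3)-np.outer(d,d);A+=M;b+=M@o
    x=np.linalg.solve(A,b);return x,[round(1e3*np.linalg.norm((np.eye(3)-np.outer(d,d))@(x-o)),1) for o,d in rs]
E
python3 - <<'E'
from h import *
s,t=[ctrl.camera_params(n) for n in("scene","top")]
for n,a,b in(("collar",(396.8,204),(240.5,182.5)),("foot@block",(390,239),(248,189)),("rim",(276.5,125.5),(397,219.7))):
    x,e=tri([ray(s,a),ray(t,b)]);print(n,x.round(4),e)
print("planes: collar .135",plane(s,(396.8,204),.135),plane(t,(240.5,182.5),.135))
print("block",plane(s,(390,239),.045),plane(t,(248,189),.045))
print("rim .09",plane(s,(276.5,125.5),.09),plane(t,(397,219.7),.09))
print("tin base scene",plane(s,(278.8,155),0))
st=ctrl.get_state();print(R.from_rotvec(st["tool_rot"]).as_matrix().round(3).tolist())
E
```

```text
collar [0.5631 0.1334 0.1323] [np.float64(0.5), np.float64(0.5)]
foot@block [0.5619 0.1315 0.0362] [np.float64(2.0), np.float64(2.0)]
rim [ 0.483  -0.2726  0.0857] [np.float64(0.7), np.float64(0.7)]
planes: collar .135 [0.56546846 0.13516356 0.135     ] [0.56290958 0.13246511 0.135     ]
block [0.56804491 0.13688851 0.045     ] [0.5614614  0.12822905 0.045     ]
rim .09 [ 0.48732223 -0.26658678  0.09      ] [ 0.4830965  -0.27226838  0.09      ]
tin base scene [ 0.48686837 -0.26565385  0.        ]
[[-0.944, 0.331, -0.0], [0.331, 0.943, -0.002], [-0.0, -0.002, -1.0]]
```

```bash
python3 -m creep '[[[1,-41,-28,-10,0,0,0.14],[1,-82,-57,-20,0,0,0.28],[1,-123,-85,-30,0,0,0.42],[1,-164,-114,-35,0,0,0.55],[1,-205,-142,-40,0,0,0.69]]]' 20
python3 - <<'E'
from h import *
s=ctrl.camera_params("scene")
a,b,c=[plane(s,u,.045) for u in((390,239),(435,260),(485,282))];print(a,b,c,np.arctan2(*(c-a)[1::-1]))
st=ctrl.get_state();M=R.from_rotvec(st["tool_rot"]).as_matrix();print(st["time"],st["position"],M.round(3).tolist(),(M.T@(np.array([.561,.133,.26])-st["position"])*1e3).round())
E
```

```text
time: 0.6
position: [0.3609, 0.4117, 0.2624]
tool_rot: [-1.552, -2.732, -0.0]
ft_force: [0.4, 0.3, 0.2]
grip_width: 1.002
[0.56804491 0.13688851 0.045     ] [0.55393925 0.22702392 0.045     ] [0.53713561 0.31610688 0.045     ] 1.7415834452333048
0.6 [0.36090144 0.41174081 0.26237724] [[-0.512, 0.859, -0.0], [0.859, 0.512, 0.0], [0.0, -0.0, -1.0]] [-342.   29.    2.]
```

```bash
python3 -m creep '[[[1,-49,4,0,0,0,0.08],[1,-98,8,0,0,0,0.16],[1,-147,12,0,0,0,0.24],[1,-196,16,0,0,0,0.31],[1,-240,20,0,0,0,0.367]]]'
python3 - <<'E'
from h import *
p=ctrl.camera_params("wrist");st=ctrl.get_state();im=ctrl.get_image("wrist")
np.savez("w1.npz",K=p["K"],pose=p["pose"]);cv2.imwrite("pics/w1.png",im[:,:,::-1])
print(st["position"],np.round(p["pose"],3).tolist(),np.round(p["K"],1).tolist())
E
```

```text
time: 1.1
position: [0.5022, 0.2159, 0.2622]
tool_rot: [2.022, 2.404, -0.0]
ft_force: [0.9, 0.5, 0.1]
grip_width: 0.998
[0.50218806 0.21593452 0.2621531 ] [[0.985, 0.166, 0.041, 0.491], [0.171, -0.955, -0.242, 0.282], [-0.001, 0.246, -0.969, 0.424], [0.0, 0.0, 0.0, 1.0]] [[305.0, 0.0, 321.0], [0.0, 305.0, 199.3], [0.0, 0.0, 1.0]]
```

View pics/w1.png

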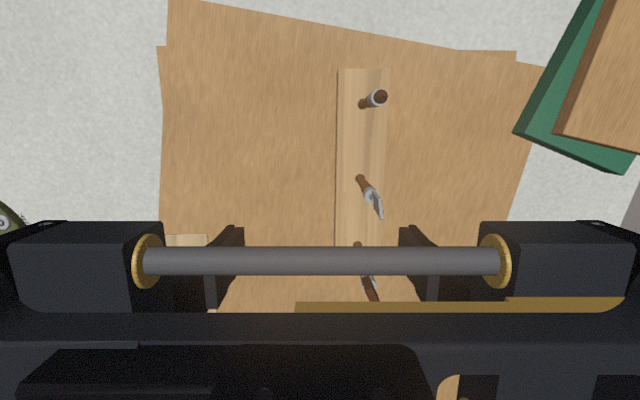

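The wrist view faces +y past the fingers. The round brush is at (375,98), the knife at (370,190), and the flat brush is hidden under the gripper at (365,280). I'll move beyond it to look back at it from two places.

```bash
python3 -m creep '[[[1,-49,13,0,0,0,0],[1,-98,25,0,0,0,0],[1,-147,40,0,0,0,0],[1,-147,40,0,0,0,0]]]'
cat > shot.py <<'E'
import sys
from h import *
n=sys.argv[1];p=ctrl.camera_params("wrist");st=ctrl.get_state();im=ctrl.get_image("wrist")
np.savez(n+".npz",K=p["K"],pose=p["pose"]);cv2.imwrite(f"pics/{n}.png",im[:,:,::-1]);print(st["time"],st["position"].round(4))
E
python3 shot.py w2
python3 -m creep '[[[1,-45,0,0,0,0,0],[1,-60,0,0,0,0,0],[1,-60,0,0,0,0,0]]]'
python3 shot.py w3
python3 -c "
import cv2,numpy as np
z=[cv2.resize(cv2.imread(f'pics/w{i}.png')[60:240,250:450],(600,540))[:, :400+0] if 0 else cv2.resize(cv2.imread(f'pics/w{i}.png')[40:240,280:413],None,fx=3,fy=3) for i in(2,3)]
cv2.imwrite('pics/w23.png',np.hstack(z))"
```

```text
time: 1.55
position: [0.5683, 0.0718, 0.2623]
tool_rot: [2.029, 2.393, -0.004]
ft_force: [0.2, -1.0, 0.2]
grip_width: 0.999
1.55 [0.5683 0.0718 0.2623]
time: 1.9
position: [0.5767, 0.0196, 0.2622]
tool_rot: [2.022, 2.404, -0.001]
ft_force: [-0.3, -0.2, 0.1]
grip_width: 0.999
1.9 [0.5767 0.0196 0.2622]
```

View pics/w23.png

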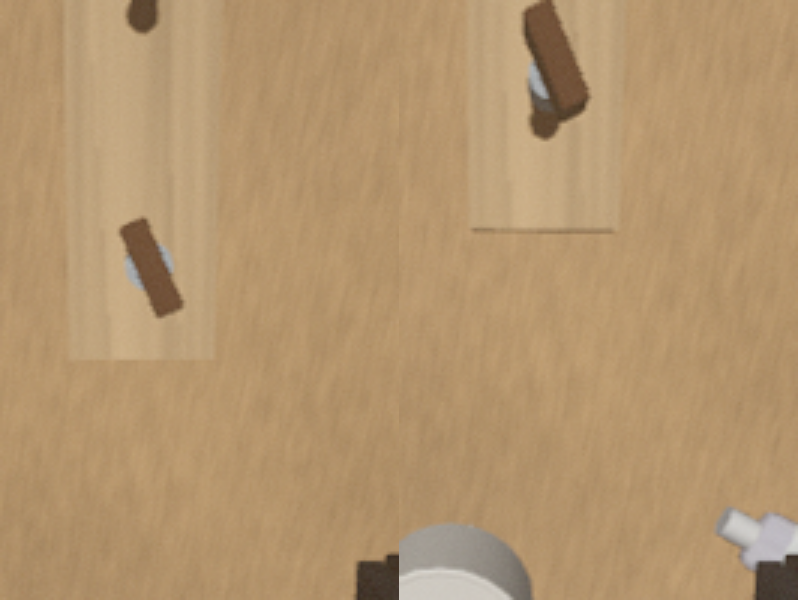

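In w2 the camera looks straight down the flat brush: bristle top at (330.7,129.3), collar at (330,128). In w3 the bristle top is at (333.3,58.3) and the collar at about (329,68). The brush stands upright, with the mug well clear.

Run:
```python
from h import *
a,b=np.load("w2.npz"),np.load("w3.npz")
for n,u,v,z in(("tip",(330.7,129.3),(333.3,58.3),.175),("collar",(330,128),(329,68),.14),("blockend",(280+143/3,40+359/3),(280+144/3,40+230/3),.045)):
    x,e=tri([ray(a,u),ray(b,v)]);print(n,x.round(4),e,plane(a,u,z).round(4),plane(b,v,z).round(4))
st=ctrl.get_state();M=R.from_rotvec(st["tool_rot"]).as_matrix();print(M.round(3).tolist())
for xy in((.562,.133),(.564,.131)):print((M.T@(np.array([*xy,.116])-st["position"])*1e3).round(1))
```

```text
tip [0.5662 0.1329 0.1739] [np.float64(0.2), np.float64(0.2)] [0.566  0.1329 0.175 ] [0.5664 0.1327 0.175 ]
collar [0.5655 0.1328 0.1312] [np.float64(1.2), np.float64(1.2)] [0.5664 0.1332 0.14  ] [0.5643 0.1311 0.14  ]
blockend [0.5728 0.0928 0.0422] [np.float64(0.4), np.float64(0.4)] [0.5731 0.0932 0.045 ] [0.5723 0.0927 0.045 ]
[[-0.174, 0.985, -0.001], [0.985, 0.174, 0.001], [0.001, -0.0, -1.0]]
[111.5   5.  146.2]
[109.2   6.6 146.2]
```

Bristle top measured at z=0.174, which agrees with the 0.175 expected. The brush is at (0.566,0.133), so I'll move over it, descend and grip.

```bash
python3 -m creep '[[[1,48,4,0,0,0,0],[1,96,8,0,0,0,0],[1,113,9,0,0,0,0],[1,113,9,30,0,0,0],[1,113,9,70,0,0,0]]]' 20
python3 -m creep '[[[1,0,0,35,0,0,0],[1,0,0,65,0,0,0],[1,0,0,76,0,0,0],[1,0,0,76,0,0,0]]]'
python3 -m creep '[[[0,0,0,0,0,0,0],[0,0,0,0,0,0,0],[0,0,0,0,0,0,0],[0,0,0,0,0,0,0],[0,0,0,0,0,0,0]]]' 20
```

```text
time: 2.45
position: [0.5666, 0.139, 0.1935]
tool_rot: [2.01, 2.413, 0.008]
ft_force: [-0.2, -0.5, -1.1]
grip_width: 0.999
time: 2.85
position: [0.5643, 0.1359, 0.1148]
tool_rot: [-2.014, -2.409, 0.004]
ft_force: [-0.4, 0.6, -0.5]
grip_width: 1.003
time: 3.35
position: [0.5663, 0.1346, 0.1169]
tool_rot: [2.017, 2.408, 0.002]
ft_force: [-0.5, 0.2, -0.5]
grip_width: 0.633
```

Still closing.

```bash
python3 -m creep '[[[0,0,0,0,0,0,0],[0,0,0,0,0,0,0],[0,0,0,0,0,0,0],[0,0,0,0,0,0,0],[0,0,0,0,0,0,0]]]' 20
python3 -m creep '[[[0,0,0,0,0,0,0],[0,0,0,0,0,0,0],[0,0,0,0,0,0,0],[0,0,0,0,0,0,0]]]' 20
```

```text
time: 3.85
position: [0.566, 0.1345, 0.1163]
tool_rot: [2.018, 2.408, -0.0]
ft_force: [-0.2, 0.1, 0.6]
grip_width: 0.171
time: 4.25
position: [0.5661, 0.1345, 0.1163]
tool_rot: [2.017, 2.408, 0.0]
ft_force: [0.4, 0.3, -0.2]
grip_width: 0.148
```

```bash
python3 -m creep '[[[0,0,0,-10,0,0,0],[0,0,0,-30,0,0,0],[0,0,0,-55,0,0,0],[0,0,0,-85,0,0,0],[0,0,0,-125,0,0,0]]]' 25
python3 -m creep '[[[0,0,0,-15,0,0,0],[0,0,0,-15,0,0,0]]]'
python3 - <<'E'
from h import *
cv2.imwrite("pics/s2.png",ctrl.get_image("scene")[:,:,::-1])
st=ctrl.get_state();M=R.from_rotvec(st["tool_rot"]).as_matrix();print(st["position"],M.round(3).tolist());print((M.T@(np.array([.484,-.270,.256])-st["position"])*1e3).round(1))
E
```

```text
time: 4.75
position: [0.5646, 0.1343, 0.2417]
tool_rot: [-2.016, -2.407, 0.004]
ft_force: [0.5, 0.8, 0.7]
grip_width: 0.15
time: 4.95
position: [0.5673, 0.1348, 0.2595]
tool_rot: [2.016, 2.406, 0.008]
ft_force: [0.0, 0.1, -0.7]
grip_width: 0.149
[0.56617713 0.13462871 0.25703275] [[-0.175, 0.985, 0.001], [0.985, 0.175, 0.001], [0.001, 0.001, -1.0]]
[-384.  -151.8    0.6]
```

View pics/s2.png

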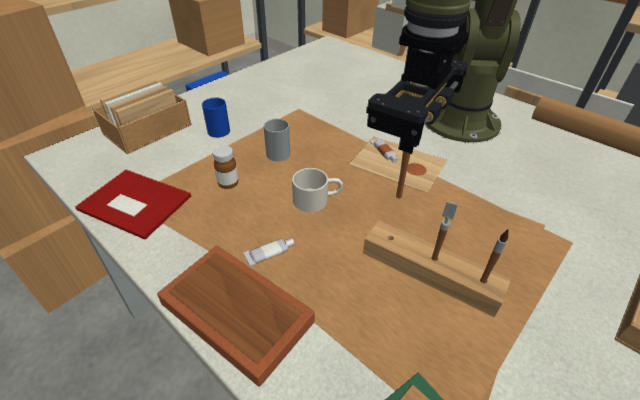

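The brush is held upright and its socket is empty. The round brush and knife still stand in the block. I'll carry it to the tin.

```bash
python3 -m creep '[[[0,-40,-16,0,0,0,0],[0,-84,-33,0,0,0,0],[0,-129,-51,0,0,0,0],[0,-174,-69,0,0,0,0],[0,-219,-87,0,0,0,0]]]'
python3 -m creep '[[[0,-44,-17,0,0,0,0],[0,-88,-34,0,0,0,0],[0,-130,-51,0,0,0,0],[0,-164,-64,0,0,0,0],[0,-164,-64,0,0,0,0]]]'
python3 - <<'E'
from h import *
im=[ctrl.get_image(n)[:,:,::-1] for n in("scene","top")]
st=ctrl.get_state();print(st["position"])
z=np.hstack([cv2.resize(im[0][60:180,220:320],None,fx=4,fy=4),cv2.resize(im[1][160:280,345:445],None,fx=4,fy=4)]);cv2.imwrite("pics/m3.png",z)
E
```

```text
time: 5.5
position: [0.5167, -0.0978, 0.254]
tool_rot: [-2.015, -2.406, 0.003]
ft_force: [1.3, -0.1, 0.3]
grip_width: 0.15
time: 6.0
position: [0.4803, -0.2751, 0.2545]
tool_rot: [-2.029, -2.397, 0.007]
ft_force: [-0.3, 0.2, -0.4]
grip_width: 0.153
[ 0.48303949 -0.26909105  0.25431708]
```

View pics/m3.png

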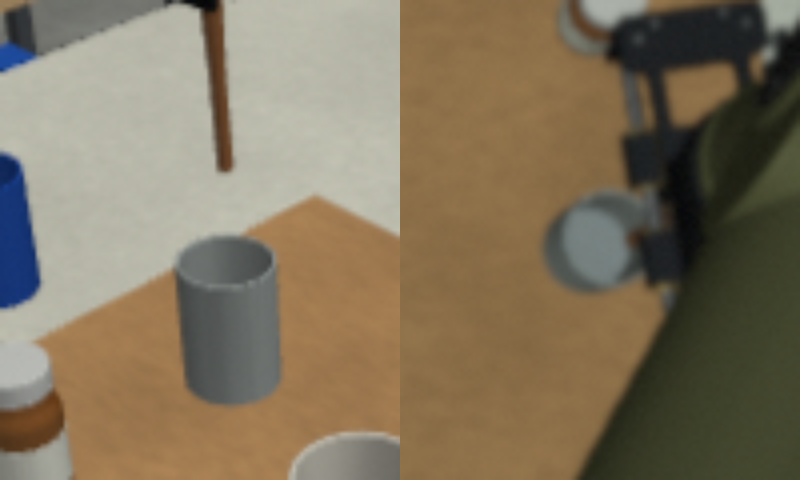

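The brush hangs above the mouth, with its foot at (276.3,102.3) in the scene view. The tin's rim is still at (276.5,125.5). I'll check the alignment in that one view.

Run:
```python
from h import *
s=ctrl.camera_params("scene")
st=ctrl.get_state();f=plane(s,(276.3,102.3),st["position"][2]+.019-.125);r=plane(s,(220+226/4,60+263/4),.09)
M=R.from_rotvec(st["tool_rot"]).as_matrix();print(f,r,r-f,(M.T@(r-f)*1e3).round(1))
```

```text
[ 0.47833753 -0.27209574  0.14831708] [ 0.48811133 -0.26574189  0.09      ] [ 0.0097738   0.00635385 -0.05831708] [ 4.5 10.9 58.3]
```

```bash
python3 -m creep '[[[0,2,5,0,0,0,0],[0,2,5,25,0,0,0],[0,2,5,50,0,0,0],[0,2,5,75,0,0,0],[0,2,5,90,0,0,0]]]'
python3 -m creep '[[[0,0,0,15,0,0,0],[0,0,0,30,0,0,0],[0,0,0,42,0,0,0],[0,0,0,42,0,0,0],[0,0,0,42,0,0,0]]]'
python3 - <<'E'
from h import *
im=ctrl.get_image("scene")[:,:,::-1];st=ctrl.get_state();print(st["position"],st["ft_force"])
cv2.imwrite("pics/s4.png",cv2.resize(im[60:200,200:400],None,fx=4,fy=4))
E
```

```text
time: 6.6
position: [0.4889, -0.2633, 0.1637]
tool_rot: [-2.011, -2.409, 0.001]
ft_force: [0.1, 0.2, -0.2]
grip_width: 0.151
time: 7.1
position: [0.4891, -0.2663, 0.1244]
tool_rot: [2.018, 2.408, -0.0]
ft_force: [-0.3, -0.7, -0.6]
grip_width: 0.15
[ 0.48940383 -0.26651975  0.12490872] [0.66499915 0.28464331 0.13571337]
```

View pics/s4.png

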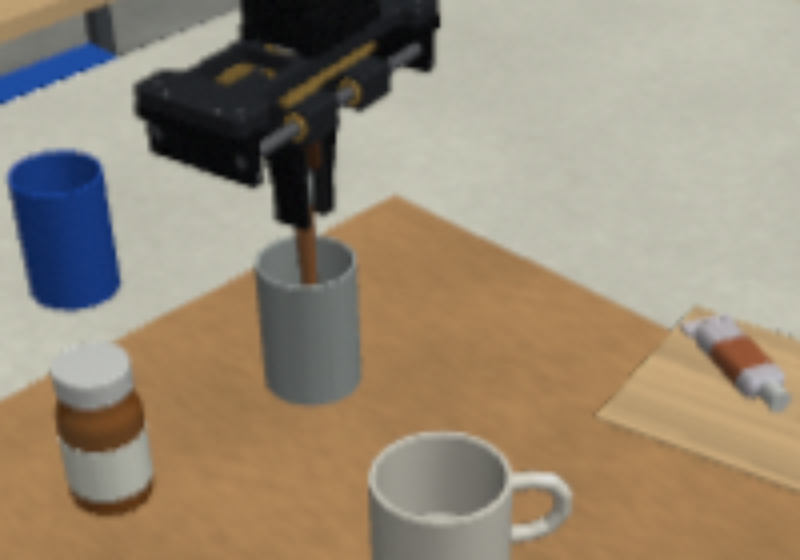

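The brush is inside the mouth, about mid-tin, and nothing is touching. I'll lower the last centimetre and release.

```bash
python3 -m creep '[[[0,0,0,5,0,0,0],[0,0,0,9,0,0,0],[0,0,0,12,0,0,0],[0,0,0,12,0,0,0],[0,0,0,12,0,0,0]]]'
```

```text
time: 7.65
position: [0.4889, -0.2661, 0.1122]
tool_rot: [-2.018, -2.408, -0.0]
ft_force: [0.4, -0.2, -1.0]
grip_width: 0.144
```

```bash
python3 -m creep '[[[0.4,0,0,0,0,0,0],[0.6,0,0,0,0,0,0],[1,0,0,0,0,0,0],[1,0,0,0,0,0,0],[1,0,0,0,0,0,0]]]'
python3 -m creep '[[[1,0,0,0,0,0,0],[1,0,0,0,0,0,0],[1,0,0,0,0,0,0],[1,0,0,0,0,0,0],[1,0,0,0,0,0,0]]]'
python3 - <<'E'
from h import *
im=[ctrl.get_image(n)[:,:,::-1] for n in("scene","wrist")]
cv2.imwrite("pics/s5.png",np.hstack([cv2.resize(im[0][60:200,200:300],None,fx=4,fy=4),cv2.resize(im[1][:,120:520],(400,400)).copy() if 0 else cv2.copyMakeBorder(im[1][:,120:520],0,160,0,0,0)]))
E
```

```text
time: 8.15
position: [0.489, -0.2661, 0.1123]
tool_rot: [2.018, 2.408, 0.0]
ft_force: [0.3, -0.2, -0.5]
grip_width: 0.516
time: 8.65
position: [0.489, -0.2661, 0.1123]
tool_rot: [2.018, 2.408, 0.0]
ft_force: [-0.6, -0.7, -0.4]
grip_width: 0.959
```

View pics/s5.png

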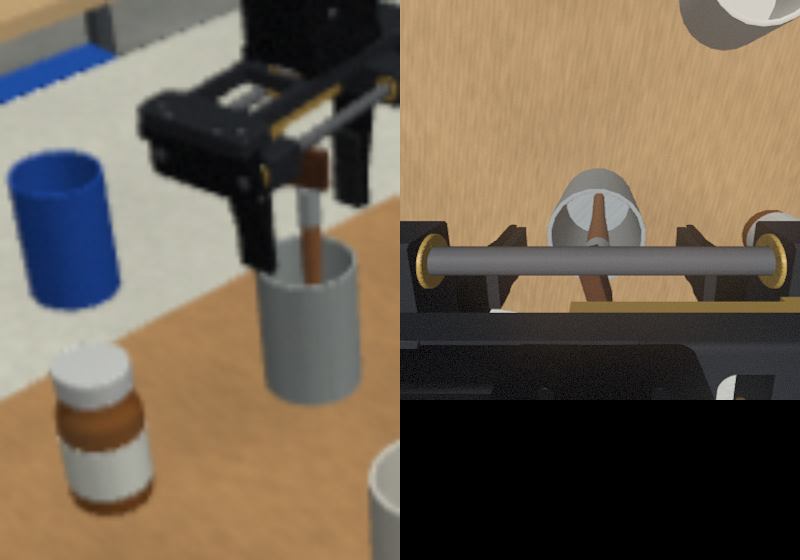

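The jaws are open. The brush stands in the tin, clear of both fingers, so I'll retreat straight up.

```bash
python3 -m creep '[[[1,0,0,-10,0,0,0],[1,0,0,-25,0,0,0],[1,0,0,-50,0,0,0],[1,0,0,-85,0,0,0],[1,0,0,-125,0,0,0]]]'
python3 -m creep '[[[1,0,0,-30,0,0,0],[1,40,0,-30,0,0,0],[1,85,0,-30,0,0,0],[1,130,0,-30,0,0,0],[1,130,0,-30,0,0,0]]]'
python3 -m creep '[[[1,0,0,0,0,0,0],[1,0,0,0,0,0,0],[1,0,0,0,0,0,0],[1,0,0,0,0,0,0],[1,0,0,0,0,0,0]]]'
python3 - <<'E'
from h import *
cv2.imwrite("pics/s6.png",ctrl.get_image("scene")[:,:,::-1])
E
```

```text
time: 9.25
position: [0.4884, -0.2662, 0.2393]
tool_rot: [-2.018, -2.407, 0.0]
ft_force: [1.1, 0.1, 0.6]
grip_width: 0.997
time: 9.75
position: [0.4663, -0.1316, 0.2687]
tool_rot: [-2.005, -2.417, -0.007]
ft_force: [0.1, 0.1, -0.3]
grip_width: 0.998
time: 10.25
position: [0.4661, -0.139, 0.2672]
tool_rot: [-2.02, -2.406, 0.001]
ft_force: [0.1, -0.2, 0.6]
grip_width: 0.998
```

View pics/s6.png

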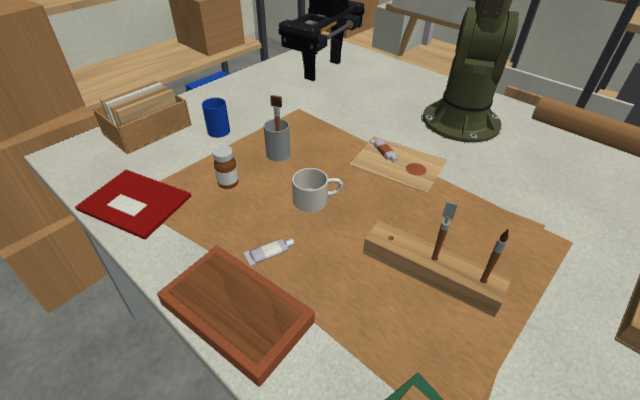

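The flat brush stands bristles up in the tin, with its tip at (277,101) and the tin still at (278,140). The knife and round brush are still in the block, and the gripper is clear.

```bash
python3 -c "
from bench import ctrl
print(ctrl.close_job())"
```

```text
the job is handed in; nothing more can be done
None
```

The flat brush is out of the drying block and standing bristles up in the plain steel tin. I let go with its foot about 2 mm above the tin's floor. The job was handed in at about 10.3 s.

- **Final picture:** the brush rests in the tin, and the tin is where it started. The round brush and palette knife still stand in the block, and the gripper is clear of everything.
- **Forces:** every force reading after a move stayed around 1 N.
- **Disagreements:** the scene camera placed the tin mouth about 7 mm from where the top camera did, and showed the brush foot about 12 mm off the mouth's centre. I shifted about half of that, within the roughly 22 mm of clearance. The grip read about 13 mm on the 14 mm collar, but the hold was secure.

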